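Find the rocking corner of the instrument base plate and press its shim flat

TASK

The instrument's base plate rocks on one of its four feet: with the fingertips, press down on its corners in turn, on the marked discs, until you find the one that gives, and keep that corner pressed down for a moment. Then press the sloping shim tongue beside that corner fully flat, leaving the other three shims sloping up as they are. Only press: do not lift or shift the plate, and leave the dish and the other things standing where they are.

Things in the scene. Friction and masses are not known exactly. Their poses are not given: they have to be found in the camera images.
- base_plate: aluminium plate 220 (x) x 170 (y) x 12 mm, about 2.4 kg, resting loose on four hidden feet, underside 22 mm, top 34 mm above the bench. Origin: centre of its underside, x along its long side, away from the robot, y left. In its middle a round stage (80 mm across, 12 mm high) with a dish; by its far short side a thin brass post rising 45 mm. One foot gives, three are firm
- corner_1 (a point): point on the plate's top above its near-left foot, 30 mm in from the short and 25 mm in from the long side, on a dark disc 16 mm across: the place to press. If this is the corner that gives, it sinks 5 mm under a push of 2.5 rising to 5 N, then stops, and springs back when let go; a firm corner sinks less than 1.5 mm
- corner_2 (a point): point on the plate's top above its near-right foot, 30 mm in from the short and 25 mm in from the long side, on a dark disc 16 mm across: the place to press. If this is the corner that gives, it sinks 5 mm under a push of 2.5 rising to 5 N, then stops, and springs back when let go; a firm corner sinks less than 1.5 mm
- corner_3 (a point): point on the plate's top above its far-left foot, 30 mm in from the short and 25 mm in from the long side, on a dark disc 16 mm across: the place to press. If this is the corner that gives, it sinks 5 mm under a push of 2.5 rising to 5 N, then stops, and springs back when let go; a firm corner sinks less than 1.5 mm
- corner_4 (a point): point on the plate's top above its far-right foot, 30 mm in from the short and 25 mm in from the long side, on a dark disc 16 mm across: the place to press. If this is the corner that gives, it sinks 5 mm under a push of 2.5 rising to 5 N, then stops, and springs back when let go; a firm corner sinks less than 1.5 mm
- shim_1 (a joint): angle (rad) of the near-left shim: a steel tongue 44 mm wide, 3 mm thick, hinged 9 mm above the bench under the plate's long edge, sticking out 54 mm sideways. 0 to 0.04 as found (sloping 25 degrees up, outwards), 0.45 flat on its seat block. Stiff (3 N at the tongue point), stays where left. It goes flat only at the corner that gives; at a firm one it jams near 0.15
- tongue_1 (a point): point on the upper face of the near-left shim's tongue, mid-width, 40 mm out from its hinge (36 mm out from the plate's edge); moves with it, about 27 mm above the bench as found, 10.5 mm when flat: the place to press
- shim_2 (a joint): angle (rad) of the near-right shim: a steel tongue 44 mm wide, 3 mm thick, hinged 9 mm above the bench under the plate's long edge, sticking out 54 mm sideways. 0 to 0.04 as found (sloping 25 degrees up, outwards), 0.45 flat on its seat block. Stiff (3 N at the tongue point), stays where left. It goes flat only at the corner that gives; at a firm one it jams near 0.15
- tongue_2 (a point): point on the upper face of the near-right shim's tongue, mid-width, 40 mm out from its hinge (36 mm out from the plate's edge); moves with it, about 27 mm above the bench as found, 10.5 mm when flat: the place to press
- shim_3 (a joint): angle (rad) of the far-left shim: a steel tongue 44 mm wide, 3 mm thick, hinged 9 mm above the bench under the plate's long edge, sticking out 54 mm sideways. 0 to 0.04 as found (sloping 25 degrees up, outwards), 0.45 flat on its seat block. Stiff (3 N at the tongue point), stays where left. It goes flat only at the corner that gives; at a firm one it jams near 0.15
- tongue_3 (a point): point on the upper face of the far-left shim's tongue, mid-width, 40 mm out from its hinge (36 mm out from the plate's edge); moves with it, about 27 mm above the bench as found, 10.5 mm when flat: the place to press
- shim_4 (a joint): angle (rad) of the far-right shim: a steel tongue 44 mm wide, 3 mm thick, hinged 9 mm above the bench under the plate's long edge, sticking out 54 mm sideways. 0 to 0.04 as found (sloping 25 degrees up, outwards), 0.45 flat on its seat block. Stiff (3 N at the tongue point), stays where left. It goes flat only at the corner that gives; at a firm one it jams near 0.15
- tongue_4 (a point): point on the upper face of the far-right shim's tongue, mid-width, 40 mm out from its hinge (36 mm out from the plate's edge); moves with it, about 27 mm above the bench as found, 10.5 mm when flat: the place to press
- dish: loose shallow glass dish, 64 mm across, 24 mm tall, standing on the round stage in the middle of the plate; origin under its centre
- slide_box: loose green glass-like slide box with clear lid, 42 x 34 x 37 mm, standing beside the plate's left long side, between the two shims there; origin under its centre
- weight: loose brass calibration weight, 28 mm across, 30 mm tall, standing beside the plate's right long side, between the two shims there; origin under its centre
- brown_bottle: loose brown bottle with blue cap, 84 mm across, 190 mm tall, to the left; origin under its centre
- solution_jar: loose clear bottle with black cap, 60 mm across, 100 mm tall, beyond the plate; origin under its centre
- bulb: loose red pipette bulb, 54 mm across, 75 mm tall, to the left; origin under its centre
- beaker: loose glass beaker, 60 mm across, 75 mm tall, to the right; origin under its centre
Mind the look-alikes: they are no part of the job. Leave any orange or purple look-alike of the slide_box alone.

How it is judged:
By the outcome, as a careful person would: the job done as asked, in the order asked, and still so for the second after the job is handed in, with the robot touching nothing.
It also fails if it takes over 54 s, if anything falls off the work surface, if the arm or the gripper's body presses on something with over 40 N, if the wrist force passes 120 N, or if a joint passes its speed limit or range.

ROBOT

A 7-joint arm with a two-finger parallel gripper is mounted at the origin on the work surface. World frame = base frame: x ahead of the robot, y to its left, z up, the work surface at z = 0. Lengths are in m, angles in degrees, forces in N, time in s.
With the tool pointing down it reaches from about 0.35 to 0.775 m from the base axis. Payload 3.1 kg.
Tool frame: the origin (TCP) lies on the centre line of the jaws, within the pads' length; the fingertips stand 17 mm ahead of it and the grasp point (between the pads) lies 2 mm behind it (robot.tip_reach is the distance from the TCP to the fingertips, in m); z points along the fingers, y is the line along which they close (so a half turn about z gives the same grasp; the last joint's range is limited). The gripper opens to 85 mm and grips with 20 to 120 N. Pads are 22 mm wide; open, the fingers measure 114 mm over their backs; the gripper's body (76 mm by 85 mm) begins 54 mm behind the grasp point. The pads swing forward as they close: fully open they stand 13 mm farther back than shut.
Start: joints at [-75.785, 17.813, 0.802, 86.603, -0.252, 75.585, -1.558], TCP at [0.157, 0.527, 0.248] pointing down, gripper open.
Joint ranges: [-154.91, 154.91], [-16.99, 109.72], [-72.82, 74.43], [7.12, 147.25], [-82.49, 262.49], [11.32, 116.49], [-174.64, 174.64]. Speed limits (degrees/s): [159.86, 159.86, 180, 180, 180, 180, 180].

INTERFACE

Orientations are given as [roll, pitch, yaw] about the fixed x, y, z axes, in that order (R = Rz(yaw) Ry(pitch) Rx(roll)).
In Python, from station import robot, fingers, vision, workorder, recognise gives the robot as it stands. Calls block until the motion is done:
- robot.move_to(position, orientation): joint-space move of the TCP to a pose.
- robot.line_to(position, orientation=None, velocity=0.15, f_stop=None): straight line of the TCP; orientation=None keeps the orientation; velocity is the mean speed in m/s. With f_stop (N) it stops when the force on the tool has changed by that much, and returns True; else False.
- robot.move_j(angles): joint-space move.
- fingers.gripper_to(opening, force=None): opening from 0.0 (shut) to 1.0 (fully open); force is the grip in N (None keeps the last); returns when the fingers have stopped.
- robot.pause(seconds).
- robot.inverse_kinematics(position, orientation): joint angles nearest the present ones, or None.
- vision.grab_frame(name): name is "side" or "top" or "wrist"; returns the picture (400x640x3 uint8, red, green, blue); there is no depth.
- vision.calibration(name): a dict with "mtx" (3x3 intrinsics, pixels), "extrinsics" (4x4, takes a point from world to camera coordinates); the wrist camera has in their place "T_tool_cam" (4x4, takes a point from camera to tool coordinates, whose origin is the TCP and whose axes are the flange's). Camera axes: x right, y up, looking along -z (the intrinsics and any distortion apply to the point x, -y, -z); pixel columns grow to the right and rows downward; lengths in m; the calibration is good to about 2 mm. A picture is of the moment at which its call begins: read the wrist's pose just before it. calibration takes no time and is no camera call.
A pose or a line that the arm cannot do raises robot.PlanningError and nothing moves.
- workorder.close_job(): hands the job in; it is judged then, once.
Trained networks look in the newest picture that a camera, given by its name, has taken for a name from the list of things; names that differ only in an ending like _2 or _b are one class to them, and where a whole thing is asked for, a point or a joint stands for the part that bears it (a point fixed in the world has none). Each returns a list of dicts, best first, with "p" (0 to 1); they miss things now and then, are a little off and sometimes report something else, mostly with a low value. They report only what shows in the picture. A call takes as long as a camera call. They do not tell look-alikes from the thing itself.
- recognise(label, camera): "rect" ([centre column, centre row, width, height] in pixels, round what is visible of it).
Readings, each from a call of its own:
- robot.current_time_s(): time.
- robot.current_joint_positions(): joint angles.
- robot.current_dq(): joint speeds.
- robot.current_joint_torque(): joint torques, N m.
- robot.current_tool_pos(): TCP position.
- robot.current_eef_rot(): TCP orientation.
- robot.current_contact_force(): force on the tool from outside, world axes, zero at the start.
- robot.current_torque(): the same for the moment, N m.
- robot.current_finger_gap(): opening from 0.0 (shut) to 1.0 (fully open).
- robot.current_gripper_force(): force on a finger pad.
Only numpy, scipy, OpenCV 4.12 (cv2) and the standard library are available. Lean on these libraries where they do the work, as an engineer would, in place of code of your own. Each camera call takes 0.05 s, during which the arm holds its last target. There are 200 camera calls.

## Working session

There is one attempt and no reset: what is moved stays moved. The work goes in short steps, each a Python script; the robot and the scene stay as the last script left them, time stands still between calls to the robot, and variables do not carry over. Pictures are saved under pics/ and viewed, at most 10 in all, crops included, and the job is handed in when it is done.

```bash
mkdir -p pics; python3 - <<'E'
from station import robot,vision,recognise
import cv2,json
for c in("top","side"):
    im=vision.grab_frame(c); cv2.imwrite(f"pics/{c}0.png",im[:,:,::-1])
    k=vision.calibration(c); print(c,k)
    for l in("base_plate","corner_1","tongue_1","dish","slide_box","weight"):
        print(l,[(x["rect"],round(x["p"],2)) for x in recognise(l,c)][:5])
print(vision.calibration("wrist"),robot.current_eef_rot(),robot.current_time_s(),robot.tip_reach)
E
```

```text
top {'mtx': array([[390.15179214,   0.        , 315.80715152],
       [  0.        , 390.15179214, 197.68664003],
       [  0.        ,   0.        ,   1.        ]]), 'extrinsics': array([[-0.02318284, -0.99972463,  0.00363658,  0.01330966],
       [ 0.99309121, -0.02261017,  0.11514614, -0.61892336],
       [-0.11503221,  0.00628088,  0.99334191, -1.20272986],
       [ 0.        ,  0.        ,  0.        ,  1.        ]])}
base_plate [([325.7, 222.3, 54.6, 70.2], 0.95)]
corner_1 [([324.5, 221.8, 64.0, 74.6], 0.98)]
tongue_1 [([365.8, 245.8, 12.5, 12.3], 0.73), ([294.5, 248.0, 18.2, 15.4], 0.66), ([289.1, 199.3, 18.1, 13.6], 0.64), ([359.3, 195.0, 16.6, 13.8], 0.6)]
dish [([328.8, 220.1, 23.2, 18.1], 0.73)]
slide_box [([238.6, 243.8, 12.3, 13.2], 0.67), ([263.1, 254.4, 18.2, 12.7], 0.51), ([279.8, 224.1, 13.1, 10.6], 0.46), ([292.9, 200.2, 17.7, 11.4], 0.39)]
weight [([364.0, 222.7, 6.2, 6.8], 0.62), ([366.0, 244.8, 14.0, 15.3], 0.44), ([279.7, 224.5, 14.6, 16.4], 0.36)]
side {'mtx': array([[518.77215229,   0.        , 318.1355619 ],
       [  0.        , 518.77215229, 200.66490629],

[... 642 characters left out ...]
, 0.85), ([246.4, 169.4, 14.5, 16.0], 0.81), ([319.5, 259.7, 11.8, 16.8], 0.42)]
weight [([318.9, 260.5, 11.1, 15.7], 0.58)]
{'mtx': array([[288.32654549,   0.        , 320.83673176],
       [  0.        , 288.32654549, 198.60054721],
       [  0.        ,   0.        ,   1.        ]]), 'T_tool_cam': array([[ 1.03880321e-03,  9.62704434e-01,  2.70553311e-01,
         6.72280135e-02],
       [ 9.99999419e-01, -9.21793764e-04, -5.59548361e-04,
         5.93048086e-04],
       [-2.89285333e-04,  2.70553735e-01, -9.62704832e-01,
        -1.25565780e-01],
       [ 0.00000000e+00,  0.00000000e+00,  0.00000000e+00,
         1.00000000e+00]])} [1.79992400e+02 1.20947139e-03 1.63398184e+02] 0.7 0.017
```

View pics/top0.png

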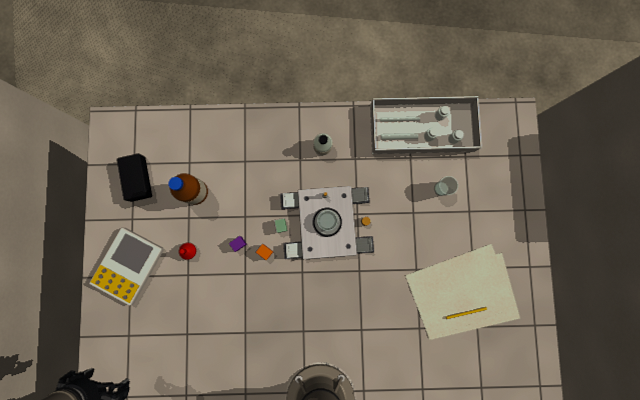

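View pics/side0.png

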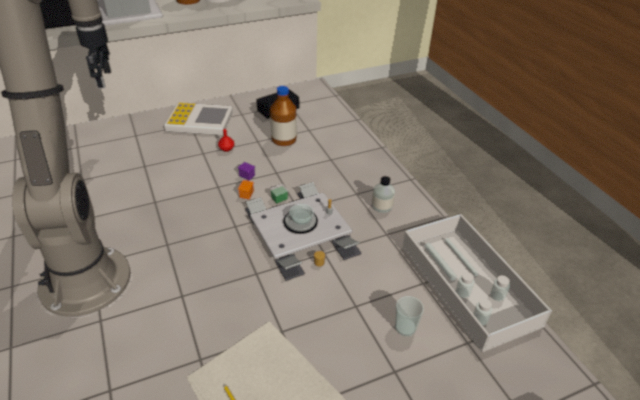

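The top view shows the plate at about (329,222), with discs near (310,249), (348,246), (306,197) and (344,195). The green slide box is at (280,225), and the orange (264,252) and purple (238,243) look-alikes are clear of the plate. The bright shims are at (291,249) and (289,200) on the left, and the dark ones at (365,245) and (360,195) on the right. Next is a wrist view from above.

```bash
cat > h.py <<'E'
from station import robot,fingers,vision,workorder,recognise
import numpy as np,cv2
from scipy.spatial.transform import Rotation as R
def cam(name,pose=None):
    k=vision.calibration(name)
    if name!="wrist": T=np.linalg.inv(k["extrinsics"])
    else:
        T=np.eye(4);T[:3,:3]=R.from_euler("xyz",pose[1],degrees=True).as_matrix();T[:3,3]=pose[0];T=T@k["T_tool_cam"]
    return k["mtx"],T
def p2w(uv,z,name,pose=None):
    M,T=cam(name,pose);d=np.linalg.inv(M)@[uv[0],uv[1],1];d=T[:3,:3]@(d*[1,-1,-1]);o=T[:3,3]
    return o+d*(z-o[2])/d[2]
def w2p(P,name,pose=None):
    M,T=cam(name,pose);q=np.linalg.inv(T)@[*P,1];q=M@(q[:3]*[1,-1,-1]);return q[:2]/q[2]
E
python3 - <<'E'
from h import *
for p in((310,249),(348,246),(306,197),(344,195)):print(p2w(p,.034,"top").round(3))
c=np.mean([p2w(p,.034,"top") for p in((310,249),(348,246),(306,197),(344,195))],0);print(c)
fingers.gripper_to(0.0)
robot.move_to([c[0],c[1],.25],[180,0,180])
pose=(robot.current_tool_pos(),robot.current_eef_rot())
im=vision.grab_frame("wrist");cv2.imwrite("pics/w0.png",im[:,:,::-1])
np.savez("pose0.npz",p=pose[0],r=pose[1],im=im)
print(pose,robot.current_time_s())
for l in("corner_1","tongue_1"):print(l,[(x["rect"],round(x["p"],2)) for x in recognise(l,"wrist")])
E
```

```text
[0.458 0.021 0.034]
[ 0.465 -0.098  0.034]
[0.622 0.03  0.034]
[ 0.626 -0.091  0.034]
[ 0.54263523 -0.03447334  0.034     ]
(array([ 0.54276283, -0.03305413,  0.24978634]), array([ 1.79961698e+02, -1.98079997e-02, -1.79873230e+02])) 3.9333
corner_1 [([314.3, 168.1, 150.6, 184.9], 0.6)]
tongue_1 [([414.4, 101.6, 44.9, 44.2], 0.78), ([411.9, 232.3, 35.9, 37.5], 0.63), ([237.7, 239.3, 41.2, 41.2], 0.58), ([218.7, 111.5, 53.0, 42.7], 0.56)]
```

View pics/w0.png

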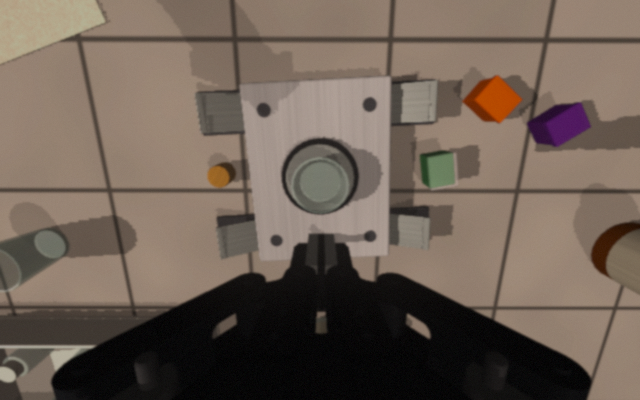

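The wrist view (top edge is the near side) shows discs at about (370,104) near-left, (264,110) near-right, (370,236) far-left and (277,240) far-right. The tongues are at (414,101), (218,111), (410,232) and (238,238). I'll refine the discs, fit the plate pose, and press all four corners.

```bash
cat >> h.py <<'E'
L=np.array([[-.08,.06],[-.08,-.06],[.08,.06],[.08,-.06]])
def tong(S): return np.array([[s[0],np.sign(s[1])*.121] for s in S])
E
python3 - <<'E'
from h import *
d=np.load("pose0.npz");pose=(d["p"],d["r"]);g=cv2.cvtColor(d["im"],cv2.COLOR_RGB2GRAY)
W=[]
for u,v in((370,104),(264,110),(370,236),(277,240)):
    w=g[v-11:v+12,u-11:u+12].astype(float);m=(w<(w.min()+np.median(w))/2)
    n,lab,st,ce=cv2.connectedComponentsWithStats(m.astype(np.uint8));i=lab[11,11] or 1
    uv=ce[i]+[u-11,v-11];P=p2w(uv,.034,"wrist",pose);print(uv.round(1),st[i],P.round(4));W.append(P[:2])
W=np.array(W)
c=W.mean(0);H=(L).T@(W-c);U,S,V=np.linalg.svd(H);Rm=(U@V).T
fit=c+L@Rm.T;th=np.degrees(np.arctan2(Rm[1,0],Rm[0,0]));print(c,th,"res mm",((W-fit)*1e3).round(1))
T=c+tong(L)@Rm.T;print("tongues",T.round(4),[w2p([*t,.027],"wrist",pose).round() for t in T])
np.savez("fit.npz",C=fit,T=T,W=W,th=th)
E
```

```text
[369.1 104.1] [  4   4  14  15 149] [0.4608 0.0216 0.034 ]
[263.3 109.4] [  4   4  14  14 149] [ 0.4669 -0.0979  0.034 ]
[369.3 235.9] [  4   6  13  11 110] [0.6208 0.0295 0.034 ]
[276. 240.] [  5   6  11  11 100] [ 0.6268 -0.0897  0.034 ]
[ 0.54385757 -0.03411637] 2.9000962099039675 res mm [[-0.1 -0.2]
 [-0.1  0.2]
 [ 0.1 -0.3]
 [ 0.   0.3]]
tongues [[ 0.4578  0.0827]
 [ 0.4701 -0.159 ]
 [ 0.6176  0.0908]
 [ 0.6299 -0.1509]] [array([422., 102.]), array([212., 112.]), array([416., 232.]), array([230., 240.])]
```

```bash
python3 - <<'E'
from h import *
d=np.load("fit.npz");C=d["C"];rot=[180,0,180+float(d["th"])]
for i in (0,1,3,2):
    x,y=C[i];robot.move_to([x,y,.15 if i==0 else .10],rot);robot.line_to([x,y,.058],rot,velocity=.1)
    f0=robot.current_contact_force()[2]
    a=robot.line_to([x,y,.044],velocity=.012,f_stop=1.5);z1=robot.current_tool_pos()[2];f1=robot.current_contact_force()[2]
    b=robot.line_to([x,y,z1-.009],velocity=.012,f_stop=8);z2=robot.current_tool_pos()[2];f2=robot.current_contact_force()[2]
    print(i+1,a,b,round(z1*1e3,2),round((z1-z2)*1e3,2),"f",round(f0,2),round(f1-f0,2),round(f2-f0,2),"t",robot.current_time_s(),flush=True)
    if z1-z2>.0035 :
        robot.pause(1.5);print("hold",robot.current_tool_pos(),robot.current_contact_force())
        robot.line_to([x,y,.10],velocity=.08);break
    robot.line_to([x,y,.10],velocity=.12)
E
```

```text
1 True True 50.67 0.03 f 0.17 3.34 5.19 t 6.6667
2 True True 50.13 4.12 f 0.28 2.03 6.37 t 9.5333
hold [ 0.46677614 -0.09848143  0.04603015] [-0.90706626  0.17027376  6.31044573]
```

Corner 2 (near-right) gives: it sank about 5 mm from z 51 to 46, and I held it for 1.5 s. Corner 1 is firm. Next I press tongue 2.

```bash
python3 - <<'E'
from h import *
d=np.load("fit.npz");x,y=d["T"][1];rot=[180,0,180+float(d["th"])]
robot.move_to([x,y,.10],rot);robot.line_to([x,y,.06],velocity=.1)
f0=robot.current_contact_force()[2]
a=robot.line_to([x,y,.035],velocity=.02,f_stop=14);print(a,robot.current_tool_pos(),robot.current_contact_force()[2]-f0)
b=robot.line_to([x,y,.0245],velocity=.01,f_stop=14);print(b,robot.current_tool_pos(),robot.current_contact_force()[2]-f0)
robot.pause(.5);print(robot.current_tool_pos(),robot.current_contact_force())
robot.line_to([x,y,.10],velocity=.1)
c=d["C"].mean(0);robot.move_to([c[0],c[1],.25],[180,0,180])
pose=(robot.current_tool_pos(),robot.current_eef_rot());im=vision.grab_frame("wrist")
cv2.imwrite("pics/w1.png",im[:,:,::-1])
o=np.load("pose0.npz")["im"];cv2.imwrite("pics/cmp.png",np.hstack([cv2.resize(q[60:270,180:450],None,fx=1.45,fy=1.45) for q in(o,im)])[:,:,::-1])
print(pose,robot.current_time_s())
E
```

```text
False [ 0.47001233 -0.15870948  0.03491973] 1.3144941818329432
True [ 0.47009003 -0.15954736  0.02743785] 5.464309915845246
[ 0.47011262 -0.15956108  0.02744255] [-1.6492711  -0.41068741  5.71397484]
(array([ 0.54250644, -0.03546864,  0.24855164]), array([-1.79938314e+02, -1.78120542e-01,  1.79897264e+02])) 17.2333
```

View pics/cmp.png

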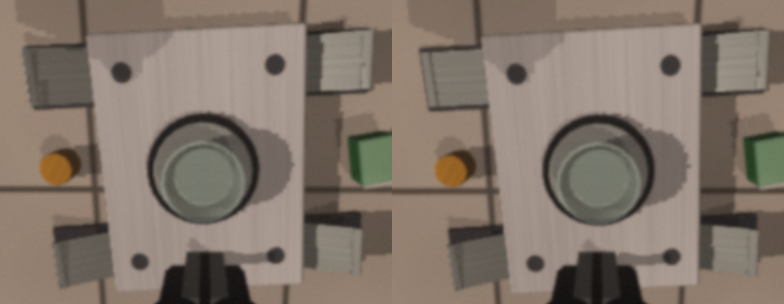

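The left crop is before and the right is after. The near-right tongue (upper left) now lies flat, with its shadow edge gone, after stopping hard at tip height 10.4 mm (flat is 10.5 mm). The plate, dish, weight, slide box and the other three shims look unchanged.

```bash
python3 -c "
from h import *
workorder.close_job();print(robot.current_time_s())"
```

```text
the job is handed in; nothing more can be done
the job is handed in; nothing more can be done
```

Job handed in, result not reported back: corner 2 (near-right) was the one that gave, sinking about 5 mm; I held it down for 1.5 s, then pressed shim 2 flat and left the other three sloping (corners 3 and 4 not pressed).

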